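Load a stepped shaft against the spring ejector of a V-rest drilling fixture

ROBOT

A 7-joint arm with a two-finger parallel gripper is mounted at the origin on the work surface. World frame = base frame: x ahead of the robot, y to its left, z up, the work surface at z = 0. Lengths are in m, angles in rad, forces in N, time in s.
With the tool pointing down it reaches from about 0.35 to 0.9 m from the base axis. Payload 8.1 kg.
Tool frame: the origin (TCP) lies between the finger pads; the fingertips stand ahead of it and the grasp point (between the pads) is the TCP (arm.nose_length is the z of the fingertips in the tool frame, in m); z points along the fingers, y is the line along which they close (so a half turn about z gives the same grasp; the last joint's range is limited). The gripper opens to 92 mm and grips with 3 to 60 N. Pads are 19 mm wide; open, the fingers measure 130 mm over their backs; the gripper's body (75 mm by 190 mm) begins 47 mm behind the grasp point.
Start: joints at [1.072, 0.434, 0.025, 1.573, -0.012, 1.134, -0.075], TCP at [0.241, -0.577, 0.206] pointing down, gripper open.
Joint ranges: [-2.62, 2.62], [-0.44, 2.09], [-1.27, 1.32], [0.08, 2.57], [-1.32, 4.46], [0.12, 2], [-2.74, 2.74]. Speed limits (rad/s): [2.22, 2.22, 3.01, 3.01, 3.14, 3.14, 3.14].

INTERFACE

Orientations are given as a rotation vector (axis times angle).
In Python, from cell import sensors, optics, arm gives the robot as it stands.
- The arm moves only by the tool arm_command, never from a script. Its argument "deltas" is one flat list of numbers, 7 for each row, row after row: the turn, a rotation vector about the world's x, y, z as a fraction of full scale, then the shift along the world's x, y, z as a fraction of full scale, then the finger opening in mm, from 0 to 91.8. In form: [wx, wy, wz, dx, dy, dz, fingers, wx, wy, wz, dx, dy, dz, fingers, ...]. A call has 1 to 20 rows; each row is the pose to reach, as a shift and turn from the pose commanded when the call began; what a row does not reach only later rows make up. Full scale, the value 1, is 1 m for a shift and 90 degrees for a turn. A row lasts 1/10 s, in which the tool goes at most 50 mm and 8.59 degrees, less where a joint would pass 70% of its speed; a pose out of reach is approached as far as the arm can. A call with a number of a shift or a turn outside -1 to 1 is refused whole. A call with a gripper value outside its range is refused whole. The fingers move at their own pace and stop on an object; "force" is the grip in N (left out, the last holds). Time passes only in rows, so rows that repeat a pose let the fingers close. It gives the time, the measured TCP pose, the force, the opening and the grip force at its end, in the units of the state.
- sensors.observe(): the state, without advancing time (a new reading comes with each control period).
- optics.get_image(name): name is "side" or "top" or "wrist"; returns the picture (400x640x3 uint8, blue, green, red); there is no depth.
- optics.calibration(name): a dict with "camera_matrix" (3x3 intrinsics, pixels), "D" ([k1, k2, p1, p2, k3] as OpenCV has them; the pictures are not rectified), "rvec" (rotation vector, rad) and "tvec" (3), from world to camera coordinates, as OpenCV has them. Camera axes: x right, y down, z forward; pixel columns grow to the right and rows downward; lengths in m; the calibration is good to about 2 mm. A picture is of the moment at which its call begins: read the wrist's pose just before it. calibration takes no time and is no camera call; for the wrist camera it gives the pose at the moment of the call.
- arm.sign_off(): hands the job in; it is judged then, once.
The state is a dict: "clock": time; "joints": joint angles; "dq": joint speeds; "joint_efforts": joint torques, N m; "position": TCP position; "ee_rot": TCP orientation; "force": force on the tool from outside, world axes, zero at the start; "ft_torque": the same for the moment, N m; "width": opening from 0.0 (shut) to 1.0 (fully open); "gripper_force": force on a finger pad.
Only numpy, scipy, OpenCV 4.12 (cv2) and the standard library are available. Lean on these libraries where they do the work, as an engineer would, in place of code of your own. Each camera call takes 0.05 s, during which the arm holds its last target. There are 200 camera calls.

TASK

Take the stepped shaft (the bar with the thin spigot) out of the wooden rack and lay it gently in the fixture's two steel V rests, short of home, with the spigot pointing at the forked stop. Then slide it along the rests, pushing the spring ejector back, until its shoulder is hard home against the fork, without ramming it, and finish while still holding it pressed there, ready for the clamp: let go and the ejector throws it off the stop. Leave the plain bar, the wrench, the oil bottle and the brush where they are.

Things in the scene. Friction and masses are not known exactly. Their poses are not given: they have to be found in the camera images.
- shaft: Stepped steel shaft: round bar 30 mm diameter, 130 mm long, with a thin spigot (12 mm diameter, 28 mm long) on one end; the flat ring round the spigot is the shoulder. 0.6 to 0.9 kg. Origin on the axis midway along the thick bar; x runs along the axis to the spigot; its roll means nothing. Starts level in either place of the rack, axis 56 mm over the bench, spigot to the robot's right (-y).
- shoulder (a point): Point of the shaft on its axis in the plane of the shoulder, 65 mm along x from the shaft's origin.
- spigot_tip (a point): Point of the shaft on its axis at the free end of the spigot, 93 mm along x from the shaft's origin.
- plain_bar: Plain steel bar, 30 mm in diameter and 130 mm long, no spigot, lying in the other place of the rack, parallel to the shaft and 88 mm from it. Leave it there. Origin at its middle, x along it.
- rack: Wooden rack, fixed: base 110 (x) by 190 mm (y), 12 mm thick, with two upright boards 18 mm thick (centred at x = -46 and +46 mm), 54 mm high over the bench, each with V notches at y = -44 and +44 mm. A bar lies along x in a pair of notches; fingers can reach it from above between the boards (74 mm gap). Origin on the bench under its centre.
- fixture: Drilling fixture, fixed: dark steel plate, x -120 to +160 mm, y -110 to +60 mm, 16 mm thick. Its x is the push direction, along the V rests to the fork, roughly to the robot's right (-y). Origin at the plate's underside. In order along x: rear rest, front rest, fork, ejector housing (x 100 to 140 mm, 80 mm high). A parked strap clamp stands at y -77 to -99 mm, 91 mm high at its stud (x -45 mm).
- seat (a point): Centre of the shaft's thick part when fully home: fixture x = 0, y = 0, 64 mm above the bench; axes as the fixture's. A bar lying in the V rests has its axis 64 mm above the bench, along the fixture's x. Laid 12 to 24 mm behind this point (towards -x) the shaft lies in both rests, clear of the ejector.
- stop_face (a point): Point on the bar's axis line in the face of the fork that the shoulder meets, fixture x = +65 mm, 64 mm above the bench; axes as the fixture's.
- rest_rear: Rear steel V rest, 90 degree V, 14 mm thick along x, 50 mm wide, centred at fixture x = -52 mm, top 61 mm above the bench. Ground and oiled, low friction (about 0.15). The 78 mm gap between the rests is open down to the plate for fingers on both sides of the bar. Origin on the plate under it.
- rest_front: Front steel V rest, same as the rear one, centred at fixture x = +40 mm. Origin on the plate under it.
- stop: Forked stop: upright steel plate 14 mm thick (fixture x 65 to 79 mm), 60 mm wide, top 78 mm above the bench, with a notch 18 mm wide, open at the top and 9 mm below the axis line at its floor. The spigot passes through the notch; the shoulder cannot. Origin at its foot, in the plane of the face that the shoulder meets.
- ejector (a joint): Spring ejector, a steel pin 10 mm in diameter on the axis line behind the fork: how far it is pushed in along fixture x (m), 0 at rest, about 0.010 when the shaft's shoulder is on the fork (the spigot meets it 10 mm before home). It pushes back with 5 N at rest, growing 0.5 N per mm: 10 N at home.
- ejector_tip (a point): Centre of the ejector pin's front face; at rest at fixture x = +83 mm, 64 mm above the bench.
- wrench: Steel wrench, 170 mm long, lying on the bench beyond the fixture. Leave it.
- oil: White oil bottle with a black cap, 52 mm in diameter, 130 mm high, standing beyond the work. Leave it.
- brush: Brush, 170 mm long, lying beyond the rack. Leave it.
There are look-alikes about, which are no part of the job. Leave any pink or turquoise look-alike of the shaft alone.

How it is judged:
On the way:
1. the shaft lies in both V rests, spigot towards the fork, short of home with the ejector still out (z of shaft in the frame of seat between -0.003 and 0.003 m and y of shaft in the frame of seat between -0.003 and 0.003 m and x of spigot_tip in the frame of seat above 0.055 m and angle between the x axis of shaft and the x axis of fixture, either way round below 0.035 rad and contact force between shaft and fixture above 1 N and value of joint ejector below 0.005 m), for 0.2 s.
At the end, for the whole second after the job is handed in: Through the last second the shaft lies in the V rests, in line with them within 0.03 rad, its shoulder within 2.5 mm of its home point on the fork and pressed on the fork with more than 1.5 N, the ejector pushed in more than 8 mm, the shaft still, and the fingers still holding or pushing it (distance between shoulder and stop_face below 0.0025 m and angle between the x axis of shaft and the x axis of fixture, either way round below 0.03 rad and contact force between shaft and stop above 1.5 N and value of joint ejector above 0.008 m and (contact force between shaft and rest_rear above 0.5 N or contact force between shaft and rest_front above 0.5 N) and contact force between the fingers and shaft above 2 N and linear speed of shaft below 0.01 m/s); the arm keeps its last pose, push and grip.
It fails at once if the shaft is rammed against the fork (over 60 N) (contact force between shaft and stop above 60 N).
It fails at once if the shaft is dropped or thrown (moving fast with no finger on it) (contact force between the fingers and shaft below 0.05 N and linear speed of shaft above 0.4 m/s).
It fails at once if a bystander is disturbed: plain bar, wrench, oil bottle or brush moved over 25 mm (distance of any of plain_bar, wrench, oil, brush from where it was at the start of the episode above 0.025 m).
It also fails if it takes over 58 s, if anything falls off the work surface, if the arm or the gripper's body presses on something with over 40 N, if the wrist force passes 120 N, or if a joint passes its speed limit or range.

## Working session

There is one attempt and no reset: what is moved stays moved. The work goes in short steps, Python scripts to look and compute and a tool call to move; the robot and the scene stay as the last step left them, time stands still between calls to the robot, and variables do not carry over. Pictures are saved under pics/ and viewed, at most 10 in all, crops included, and the job is handed in when it is done.

Besides the shell and the picture viewer there is one more tool, called after "Request:" as a command line: name --argument value ..., lists and objects as JSON in quotes. arm_command: Moves the arm, as the interface text tells. Its arguments: {"type":"object","properties":{"deltas":{"type":"array","items":{"type":"number"}},"force":{"type":"number"}},"required":["deltas"]}

```bash
mkdir -p pics
cat > h.py <<'E'
import numpy as np, cv2
from cell import sensors, optics, arm
def ray(c,u,v):
    K=np.array(c["camera_matrix"],float);D=np.array(c["D"],float)
    R=cv2.Rodrigues(np.array(c["rvec"],float))[0];t=np.array(c["tvec"],float).ravel()
    p=cv2.undistortPoints(np.array([[[u,v]]],float),K,D).ravel()
    return -R.T@t, R.T@np.array([p[0],p[1],1.])
def onz(c,u,v,z):
    o,d=ray(c,u,v); return o+d*(z-o[2])/d[2]
def proj(c,P):
    return cv2.projectPoints(np.array(P,float).reshape(-1,3),np.array(c["rvec"],float),np.array(c["tvec"],float),np.array(c["camera_matrix"],float),np.array(c["D"],float))[0].reshape(-1,2)
E
python3 - <<'E'
from h import *
for n in("top","side"):
    im=optics.get_image(n); cv2.imwrite(f"pics/{n}0.png",im)
    c=optics.calibration(n); print(n,[np.round(onz(c,u,v,0),3) for u,v in((0,0),(639,0),(639,399),(0,399),(320,200))],ray(c,320,200)[0])
s=sensors.observe();print(s["clock"],s["position"],s["ee_rot"],s["force"],s["width"],arm.nose_length)
E
```

```text
top [array([1.141, 1.113, 0.   ]), array([ 1.112, -0.776,  0.   ]), array([-0.069, -0.724,  0.   ]), array([-0.009,  1.12 ,  0.   ]), array([0.536, 0.195, 0.   ])] [0.51733002 0.21920162 1.10270662]
side [array([3.023, 0.42 , 0.   ]), array([ 0.316, -2.311,  0.   ]), array([-0.291,  0.085,  0.   ]), array([0.701, 1.049, 0.   ]), array([0.597, 0.173, 0.   ])] [0.10321393 0.66634615 0.85837562]
0.1 [ 0.24070641 -0.57627831  0.20533577] [-3.07899122e+00 -6.17262119e-01  6.36861269e-04] [-0.7333068   0.00911632  0.84168375] 1.002076144422852 0.019
```

View pics/top0.png

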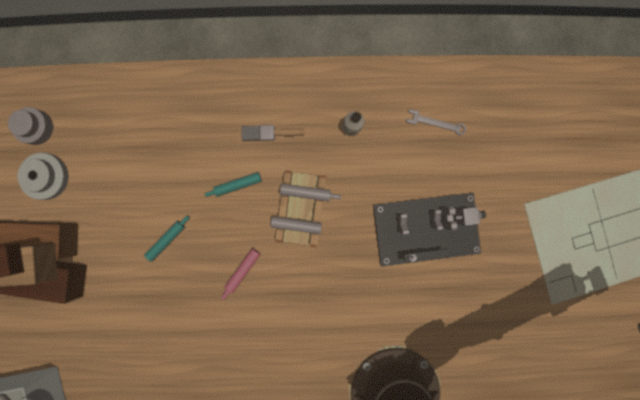

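View pics/side0.png

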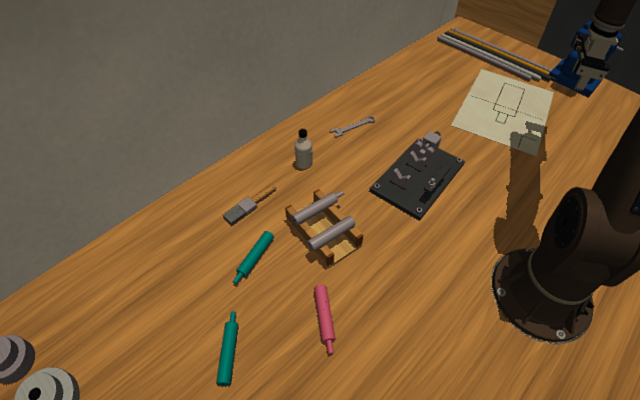

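The top view shows the rack around (300,208). It holds a bar with a thin spigot to the right at (310,193), tip near (339,197), and a plain bar at (297,226). The fixture is at (428,228), with its fork and housing on the right. The wrench, oil bottle and brush are in the upper row. There are four candidates for the shaft:
- The grey bar at (310,193) has a spigot and lies in the rack, so it fits the description.
- The grey bar at (297,226) has no spigot, so it is the plain bar.
- The teal ones at (235,185) and (167,240) and the pink one at (241,273) are look-alikes.

I'll confirm the choice in an enlarged crop.

Run:
```python
from h import *
im=cv2.imread("pics/top0.png")
cv2.imwrite("pics/crop1.png",cv2.resize(im[160:280,260:360],None,fx=5,fy=5,interpolation=cv2.INTER_CUBIC)[:600])
cv2.imwrite("pics/crop2.png",cv2.resize(im[185:275,365:495],None,fx=6,fy=6,interpolation=cv2.INTER_CUBIC))
```

```text
(no output)
```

View pics/crop1.png

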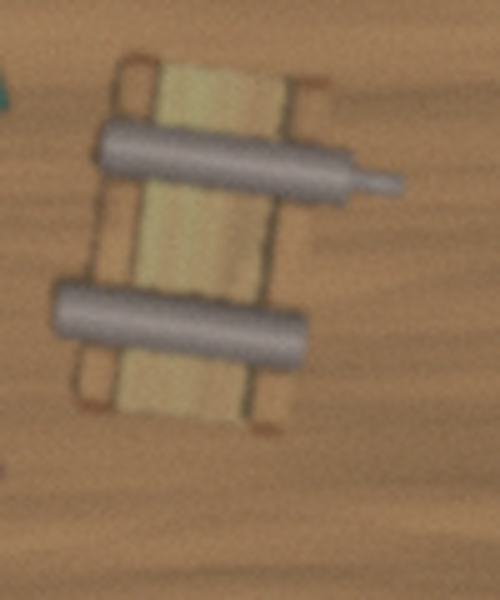

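View pics/crop2.png

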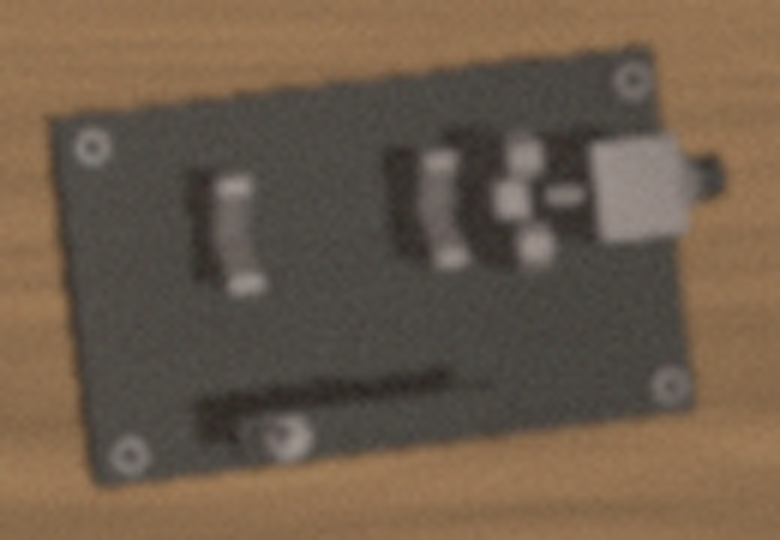

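The crop confirms the grey bar at full-picture (305,192) has the spigot pointing right, so that is the shaft. The lower bar is plain. In the fixture crop, the plate corners are at (50,120), (650,45), (695,405) and (100,487), and the rests, fork and housing run left to right as described.

Run:
```python
from h import *
c=optics.calibration("top")
P=lambda u,v,z,s,o:onz(c,u/s+o[0],v/s+o[1],z)[:2]
a,b,t=[P(u,v,.056+dz,5,(260,160)) for u,v,dz in((103,146,0),(351,177,0),(404,184,0))]
print("shaft ends",a,b,t,"len",np.linalg.norm(b-a),np.linalg.norm(t-b),"mid",(a+b)/2,"dir deg",np.degrees(np.arctan2(*(t-a)[::-1])))
a,b=[P(u,v,.056,5,(260,160)) for u,v in((55,307),(304,342))];print("plain",(a+b)/2,np.linalg.norm(b-a))
img=np.array([P(u,v,.016,6,(365,185)) for u,v in((50,118),(650,45),(696,407),(97,487))])
f=np.array([[-.12,.06],[.16,.06],[.16,-.11],[-.12,-.11]])
fc=f-f.mean(0);ic=img-img.mean(0)
th=np.arctan2((fc[:,0]*ic[:,1]-fc[:,1]*ic[:,0]).sum(),(fc*ic).sum())
R=np.array([[np.cos(th),-np.sin(th)],[np.sin(th),np.cos(th)]])
o=img.mean(0)-R@f.mean(0);print("fixture",o,np.degrees(th),"res",np.round((img-o-f@R.T)*1000,1).tolist())
# rest tops, check
for n,uv in dict(rear1=(234,186),rear2=(248,284),front1=(441,160),front2=(452,257)).items():
    print(n,np.round(R.T@(P(*uv,.061,6,(365,185))-o),4))
print("oil",P(353,118,.13,1,(0,0)))
s=sensors.observe();print(cv2.Rodrigues(np.array(s["ee_rot"]))[0].round(3),s["joints"])
```

```text
shaft ends [0.56590785 0.29862554] [0.5465955  0.16937695] [0.54226678 0.14171005] len 0.13068346137089693 0.028003484582949666 mid [0.55625168 0.23400124] dir deg -98.56781235380292
plain [0.47173689 0.26081434] 0.13122404027297888
fixture [ 0.47234784 -0.07453981] -84.37723417024456 res [[-0.6, -0.1], [-1.4, 0.3], [1.2, 0.4], [0.9, -0.5]]
rear1 [-0.0506  0.0207]
rear2 [-0.0498 -0.0224]
front1 [0.0417 0.0206]
front2 [ 0.0411 -0.0221]
oil [0.73293542 0.11214564]
[[ 0.923  0.385 -0.001]
 [ 0.385 -0.923  0.001]
 [-0.    -0.001 -1.   ]] [ 1.0724205   0.43515792  0.02500367  1.5739678  -0.01160606  1.13401017
 -0.07507163]
```

Request:
arm_command --deltas '[0, 0, 0.654, 0.315, 0.81, 0, 60, 0, 0, 0.654, 0.315, 0.81, 0, 60, 0, 0, 0.654, 0.315, 0.81, 0, 60, 0, 0, 0.654, 0.315, 0.81, 0, 60, 0, 0, 0.654, 0.315, 0.81, 0, 60, 0, 0, 0.654, 0.315, 0.81, 0, 60, 0, 0, 0.654, 0.315, 0.81, 0, 60, 0, 0, 0.654, 0.315, 0.81, 0, 60, 0, 0, 0.654, 0.315, 0.81, 0, 60, 0, 0, 0.654, 0.315, 0.81, 0, 60, 0, 0, 0.654, 0.315, 0.81, 0, 60, 0, 0, 0.654, 0.315, 0.81, 0, 60, 0, 0, 0.654, 0.315, 0.81, 0, 60, 0, 0, 0.654, 0.315, 0.81, 0, 60, 0, 0, 0.654, 0.315, 0.81, 0, 60, 0, 0, 0.654, 0.315, 0.81, 0, 60, 0, 0, 0.654, 0.315, 0.81, 0, 60, 0, 0, 0.654, 0.315, 0.81, 0, 60, 0, 0, 0.654, 0.315, 0.81, 0, 60, 0, 0, 0.654, 0.315, 0.81, 0, 60]'

```text
clock: 2.1
position: [0.5555, 0.2329, 0.2053]
ee_rot: [-2.379, -2.052, 0.002]
force: [0.2, 0.7, -0.6]
width: 0.653
gripper_force: 0.0
```

Run:
```python
from h import *
c=optics.calibration("wrist");im=optics.get_image("wrist");cv2.imwrite("pics/w1.png",im);np.save("w1.npy",c,allow_pickle=True)
s=sensors.observe();print(s["position"],proj(c,[s["position"],[.5563,.234,.056],[.5459,.1694,.056],[.5423,.1417,.056]]))
```

```text
[0.55567794 0.23195453 0.20554311] [[325.89944899 234.41365149]
 [325.73494155 175.69015625]
 [325.05832185 228.20827644]
 [325.47712824 248.86759227]]
```

View pics/w1.png

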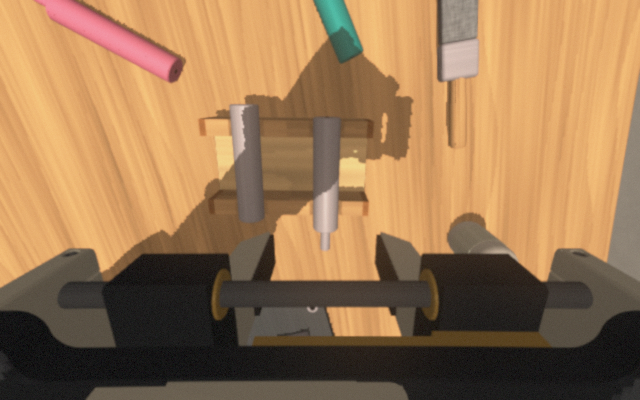

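The wrist view shows the shaft running straight down at u≈325, with its shoulder at (325,230) and tip at (325,249). The prediction was within 2 px, and the grasp centre at (326,176) lies between the boards. I'll descend and grip.

Request:
arm_command --deltas '[0, 0, 0, 0.0, 0.001, -0.04, 60, 0, 0, 0, 0.0, 0.001, -0.08, 60, 0, 0, 0, 0.0, 0.001, -0.11, 60, 0, 0, 0, 0.0, 0.001, -0.13, 60, 0, 0, 0, 0.0, 0.001, -0.14, 60, 0, 0, 0, 0.0, 0.001, -0.15, 60, 0, 0, 0, 0.0, 0.001, -0.15, 60, 0, 0, 0, 0.0, 0.001, -0.15, 25, 0, 0, 0, 0.0, 0.001, -0.15, 25, 0, 0, 0, 0.0, 0.001, -0.15, 25, 0, 0, 0, 0.0, 0.001, -0.15, 25, 0, 0, 0, 0.0, 0.001, -0.15, 25, 0, 0, 0, 0.0, 0.001, -0.15, 25, 0, 0, 0, 0.0, 0.001, -0.15, 25]' --force 50

```text
clock: 3.55
position: [0.5559, 0.2343, 0.056]
ee_rot: [2.379, 2.051, -0.0]
force: [0.7, -1.0, -1.3]
width: 0.274
gripper_force: 0.0
```

The fingers closed to 25 mm with no grip force, so the shaft isn't between the pads. I need to look before doing anything else.

Run:
```python
from h import *
s=sensors.observe();print(s["clock"],s["position"],s["width"],s["gripper_force"],s["force"])
a=optics.get_image("wrist");b=optics.get_image("side")[150:300,240:400]
cv2.imwrite("pics/w2.png",np.vstack([cv2.resize(a[60:330,160:560],(800,540))[:540]])); 
b=cv2.resize(b,(400,375));a=cv2.resize(a[80:330,200:467],(400,375));cv2.imwrite("pics/w2.png",np.hstack([a,b]))
```

```text
3.55 [0.55594378 0.23430809 0.05603217] 0.27387144335111513 0.0 [ 0.68819944 -1.01665916 -1.26913673]
```

View pics/w2.png

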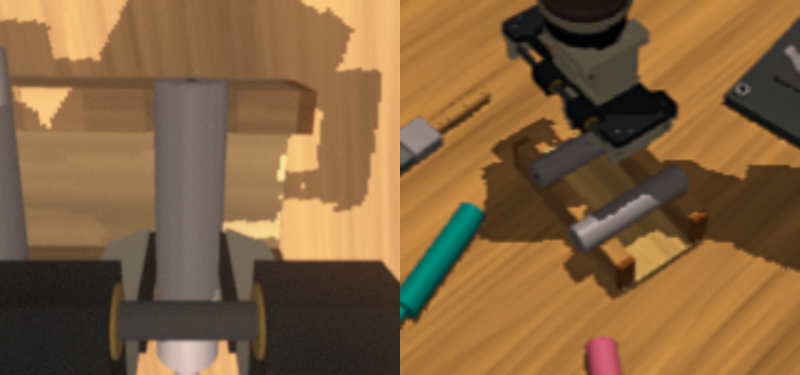

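The picture shows the fingers on both sides of the shaft, pads close to it, which doesn't agree with the 25 mm reading. I'll command it further shut to see which is right.

Request:
arm_command --deltas '[0, 0, 0, 0, 0, 0, 10, 0, 0, 0, 0, 0, 0, 10, 0, 0, 0, 0, 0, 0, 10, 0, 0, 0, 0, 0, 0, 10, 0, 0, 0, 0, 0, 0, 10]' --force 50

```text
clock: 4.15
position: [0.5559, 0.2343, 0.056]
ee_rot: [2.379, 2.051, -0.0]
force: [-0.1, 0.5, -0.5]
width: 0.112
gripper_force: 0.0
```

Run:
```python
from h import *
s=sensors.observe();c=optics.calibration("wrist")
a=optics.get_image("wrist");cv2.imwrite("pics/w3.png",cv2.resize(a[180:340,220:433],(800,600),interpolation=cv2.INTER_CUBIC))
R=cv2.Rodrigues(np.array(s["ee_rot"]))[0];p=np.array(s["position"])
q=proj(c,[p+R@np.array(v) for v in([0,0,0],[0,.015,0],[0,-.015,0],[0,.005,.019],[0,-.005,.019])]);print(((q-[220,180])*3.756).round())
print(ray(c,320,200), p)
```

```text
[[396. 199.]
 [481. 199.]
 [311. 199.]
 [422. 157.]
 [370. 157.]]
(array([0.56779489, 0.31753437, 0.23438708]), array([-0.06313658, -0.31779426, -0.94629108])) [0.55594428 0.23427236 0.05603438]
```

View pics/w3.png

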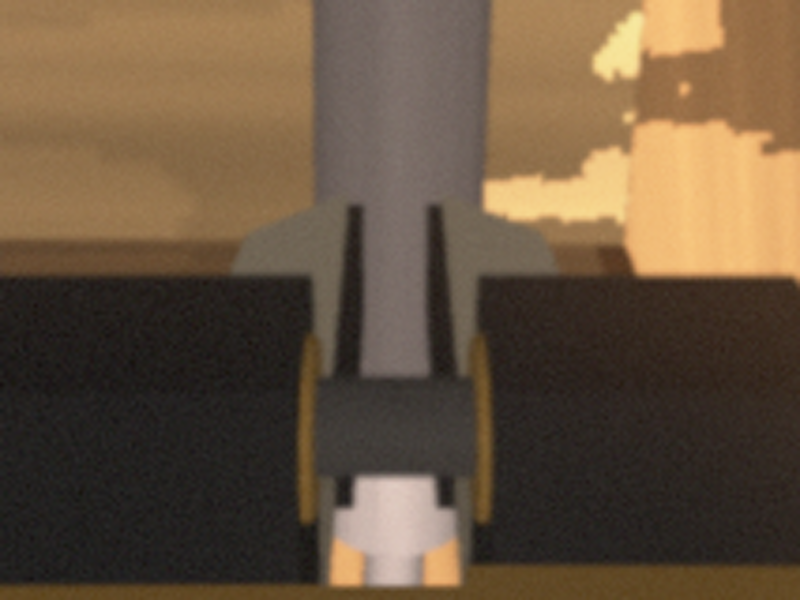

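The enlarged view shows the fingertips ending at crop row 205, in front of the shaft and covering it. So the tips are above the bar, not beside it. From the pad gap (10.3 mm is about 17.6 px) the tip depth is about 173 mm, which puts the tips at z≈0.077 instead of 0.037. The real grasp point is therefore about 40 mm higher than the reported TCP, with no sideways offset. I'll open and descend about 38 mm more, watching the force.

Request:
arm_command --deltas '[0, 0, 0, 0, 0, 0, 60, 0, 0, 0, 0, 0, 0, 60, 0, 0, 0, 0, 0, 0, 60, 0, 0, 0, 0, 0, 0, 60, 0, 0, 0, 0, 0, 0, 60, 0, 0, 0, 0, 0, 0, 60, 0, 0, 0, 0, 0, -0.006, 60, 0, 0, 0, 0, 0, -0.012, 60, 0, 0, 0, 0, 0, -0.018, 60, 0, 0, 0, 0, 0, -0.024, 60, 0, 0, 0, 0, 0, -0.03, 60, 0, 0, 0, 0, 0, -0.034, 60, 0, 0, 0, 0, 0, -0.038, 60, 0, 0, 0, 0, 0, -0.038, 60]'

```text
clock: 5.6
position: [0.5556, 0.2341, 0.0174]
ee_rot: [-2.379, -2.051, 0.001]
force: [0.1, -0.2, -0.1]
width: 0.655
gripper_force: 0.0
```

Request:
arm_command --deltas '[0, 0, 0, 0, 0, 0, 24, 0, 0, 0, 0, 0, 0, 24, 0, 0, 0, 0, 0, 0, 24, 0, 0, 0, 0, 0, 0, 24, 0, 0, 0, 0, 0, 0, 24, 0, 0, 0, 0, 0, 0, 24, 0, 0, 0, 0, 0, 0, 24]' --force 50

```text
clock: 6.3
position: [0.5568, 0.2342, 0.0183]
ee_rot: [2.379, 2.05, 0.002]
force: [3.8, -0.5, -0.8]
width: 0.313
gripper_force: 50.0
```

It is gripped: 28.7 mm with 50 N. I'll lift a little and check the weight.

Request:
arm_command --deltas '[0, 0, 0, 0, 0, 0.005, 24, 0, 0, 0, 0, 0, 0.01, 24, 0, 0, 0, 0, 0, 0.02, 24, 0, 0, 0, 0, 0, 0.03, 24, 0, 0, 0, 0, 0, 0.03, 24, 0, 0, 0, 0, 0, 0.03, 24]' --force 60

```text
clock: 6.9
position: [0.5561, 0.2344, 0.0485]
ee_rot: [2.379, 2.051, 0.001]
force: [-0.8, 0.2, -7.8]
width: 0.316
gripper_force: 60.0
```

Run:
```python
from h import *
s=sensors.observe();c=optics.calibration("wrist")
a=optics.get_image("wrist");cv2.imwrite("pics/w4.png",cv2.resize(a[60:330,170:480],(689,600),interpolation=cv2.INTER_CUBIC))
print(s["position"],s["width"],s["gripper_force"],s["force"],s["ft_torque"])
```

```text
[0.55612988 0.23437825 0.04850439] 0.31581217067399786 59.973705410957336 [-0.82667905  0.17386631 -7.75931802] [-0.05921361 -0.07168507 -0.03624199]
```

View pics/w4.png

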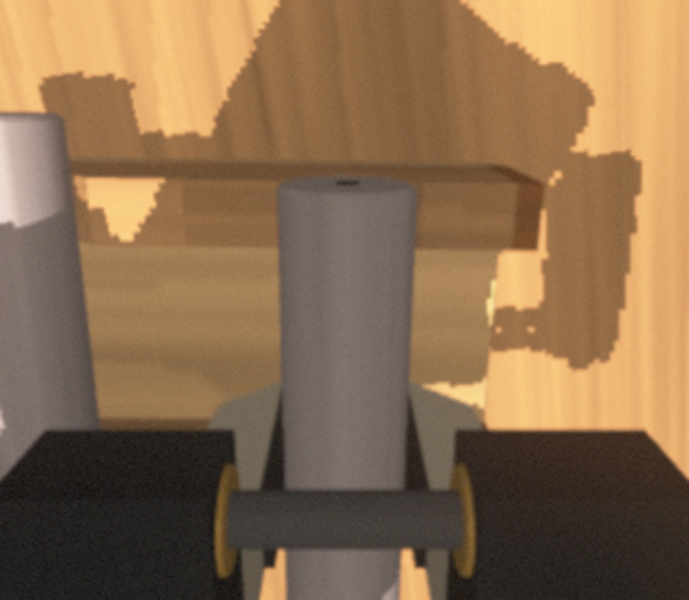

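The shaft is held level, with its rear face at crop (347,183), a 7.8 N load and the plain bar untouched. In the rack the axis was at 0.056 with a reading of 0.0183, so the axis is the reading plus 38 mm. I'll carry it to above the lay-down spot, 18 mm short of home.

Request:
arm_command --deltas '[0, 0, 0, 0, 0, 0.02, 24, 0, 0, 0, 0, 0, 0.045, 24, 0, 0, 0.02, -0.003, -0.01, 0.05, 24, 0, 0, 0.04, -0.01, -0.035, 0.05, 24, 0, 0, 0.06, -0.02, -0.07, 0.05, 24, 0, 0, 0.09, -0.032, -0.11, 0.05, 24, 0, 0, 0.11, -0.044, -0.15, 0.05, 24, 0, 0, 0.13, -0.056, -0.19, 0.05, 24, 0, 0, 0.15, -0.067, -0.228, 0.05, 24, 0, 0, 0.1565, -0.076, -0.258, 0.05, 24, 0, 0, 0.1565, -0.082, -0.28, 0.05, 24, 0, 0, 0.1565, -0.086, -0.29, 0.05, 24, 0, 0, 0.1565, -0.086, -0.2915, 0.05, 24, 0, 0, 0.1565, -0.086, -0.2915, 0.05, 24, 0, 0, 0.1565, -0.086, -0.2915, 0.05, 24]'

```text
clock: 8.45
position: [0.4706, -0.0555, 0.0982]
ee_rot: [-2.107, -2.33, -0.002]
force: [-0.0, 0.2, -7.8]
width: 0.31
gripper_force: 60.0
```

Run:
```python
from h import *
s=sensors.observe();print(s["position"],s["ee_rot"],s["force"],s["width"],s["gripper_force"])
r=s["ee_rot"];print("tool y deg",np.degrees(2*np.arctan2(r[1],r[0]))-90)
c=optics.calibration("top");cw=optics.calibration("wrist")
a=optics.get_image("top");w=optics.get_image("wrist")
a=cv2.resize(a[175:285,365:495],(400,338),interpolation=cv2.INTER_CUBIC)
w=cv2.resize(w[60:330,170:490],(400,338),interpolation=cv2.INTER_CUBIC)
cv2.imwrite("pics/t5.png",np.hstack([a,w]))
p=np.array(s["position"]);x=np.array([.098,-.995,0])
print(((proj(c,[[*(p+x*k)[:2],.138] for k in(-.065,.065,.093)])-[365,175])*3.077).round())
```

```text
[ 0.47055572 -0.05552472  0.09819209] [-2.10748579e+00 -2.32979822e+00 -1.79481131e-03] [-0.02790137  0.23373689 -7.8103439 ] 0.3099933033205956 59.97060477733612
tool y deg -354.2636428840355
[[104. 160.]
 [265. 139.]
 [300. 135.]]
```

View pics/t5.png

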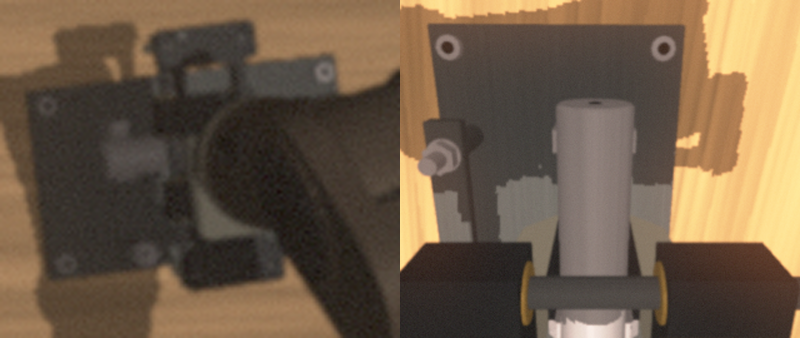

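The left half, from the top camera, shows the shaft's rear end at (107,160), where (104,160) was predicted. In the right half, from the wrist camera, the rear rest's horns at (554,140) and (636,140) sit evenly about the shaft axis at 595, and the front ones do too. It's aligned, so I'll lower it.

Request:
arm_command --deltas '[0, 0, 0, 0, 0, -0.015, 24, 0, 0, 0, 0, 0, -0.03, 24, 0, 0, 0, 0, 0, -0.045, 24, 0, 0, 0, 0, 0, -0.055, 24, 0, 0, 0, 0, 0, -0.06, 24, 0, 0, 0, 0, 0, -0.064, 24, 0, 0, 0, 0, 0, -0.067, 24, 0, 0, 0, 0, 0, -0.067, 24, 0, 0, 0, 0, 0, -0.067, 24]'

```text
clock: 9.45
position: [0.4702, -0.0572, 0.0314]
ee_rot: [2.11, 2.327, 0.001]
force: [-0.2, 0.5, -7.4]
width: 0.311
gripper_force: 60.0
```

Request:
arm_command --deltas '[0, 0, 0, 0, 0, -0.001, 24, 0, 0, 0, 0, 0, -0.002, 24, 0, 0, 0, 0, 0, -0.003, 24, 0, 0, 0, 0, 0, -0.003, 24, 0, 0, 0, 0, 0, -0.003, 24]'

```text
clock: 9.95
position: [0.4699, -0.0572, 0.028]
ee_rot: [-2.11, -2.328, 0.0]
force: [-0.9, -0.2, -7.4]
width: 0.312
gripper_force: 60.0
```

Still the full weight, so no contact yet. I'll go on in 1 mm steps.

Request:
arm_command --deltas '[0, 0, 0, 0, 0, -0.001, 24, 0, 0, 0, 0, 0, -0.001, 24, 0, 0, 0, 0, 0, -0.001, 24]'

```text
clock: 10.25
position: [0.4702, -0.0572, 0.0271]
ee_rot: [2.11, 2.328, 0.001]
force: [0.7, 0.1, -6.1]
width: 0.315
gripper_force: 60.0
```

Request:
arm_command --deltas '[0, 0, 0, 0, 0, -0.001, 24, 0, 0, 0, 0, 0, -0.001, 24, 0, 0, 0, 0, 0, -0.001, 24]'

```text
clock: 10.55
position: [0.4707, -0.0571, 0.0264]
ee_rot: [2.109, 2.327, 0.002]
force: [3.8, -0.2, -1.8]
width: 0.308
gripper_force: 60.0
```

Contact at the predicted height, with a small sideways load of +3.8 N in x. I'll shift 1 mm that way, let go so the bar settles in the Vs, then grip it again.

Request:
arm_command --deltas '[0, 0, 0, 0.001, 0, -0.0005, 24, 0, 0, 0, 0.001, 0, -0.0005, 24, 0, 0, 0, 0.001, 0, -0.0005, 34, 0, 0, 0, 0.001, 0, -0.0005, 36, 0, 0, 0, 0.001, 0, -0.0005, 36, 0, 0, 0, 0.001, 0, -0.0005, 36, 0, 0, 0, 0.001, 0, -0.0005, 36, 0, 0, 0, 0.001, 0, -0.0005, 36]'

```text
clock: 11.35
position: [0.4709, -0.0572, 0.0255]
ee_rot: [-2.11, -2.327, 0.0]
force: [0.5, 0.4, -0.0]
width: 0.392
gripper_force: 0.0
```

Request:
arm_command --deltas '[0, 0, 0, 0, 0, 0, 24, 0, 0, 0, 0, 0, 0, 24, 0, 0, 0, 0, 0, 0, 24, 0, 0, 0, 0, 0, 0, 24, 0, 0, 0, 0, 0, 0, 24]' --force 50

```text
clock: 11.85
position: [0.4708, -0.0572, 0.0255]
ee_rot: [-2.11, -2.327, 0.0]
force: [-0.2, 1.0, 0.1]
width: 0.316
gripper_force: 50.0
```

It lies freely in both rests and is re-gripped with almost no side load. Now I'll slide it along (0.098, -0.995) in small steps.

Request:
arm_command --deltas '[0, 0, 0, 0.0002, -0.002, 0, 24, 0, 0, 0, 0.0004, -0.004, 0, 24, 0, 0, 0, 0.0006, -0.006, 0, 24, 0, 0, 0, 0.0008, -0.008, 0, 24, 0, 0, 0, 0.001, -0.01, 0, 24, 0, 0, 0, 0.001, -0.01, 0, 24, 0, 0, 0, 0.001, -0.01, 0, 24]'

```text
clock: 12.55
position: [0.4717, -0.0665, 0.0255]
ee_rot: [-2.109, -2.328, -0.001]
force: [-3.1, 6.2, 2.2]
width: 0.318
gripper_force: 50.0
```

Request:
arm_command --deltas '[0, 0, 0, 0.0001, -0.001, 0, 24, 0, 0, 0, 0.0002, -0.002, 0, 24, 0, 0, 0, 0.0003, -0.003, 0, 24, 0, 0, 0, 0.0003, -0.003, 0, 24]'

```text
clock: 12.95
position: [0.4719, -0.0686, 0.0255]
ee_rot: [-2.107, -2.328, -0.002]
force: [-3.6, 10.1, 2.3]
width: 0.315
gripper_force: 50.0
```

Request:
arm_command --deltas '[0, 0, 0, -0.0006, -0.001, 0, 24, 0, 0, 0, -0.0005, -0.002, 0, 24, 0, 0, 0, -0.0004, -0.003, 0, 24, 0, 0, 0, -0.0004, -0.003, 0, 24]'

```text
clock: 13.35
position: [0.4722, -0.0714, 0.0256]
ee_rot: [-2.108, -2.329, -0.003]
force: [-1.8, 10.3, -0.9]
width: 0.315
gripper_force: 50.0
```

Request:
arm_command --deltas '[0, 0, 0, 0.0001, -0.001, 0, 24, 0, 0, 0, 0.0002, -0.002, 0, 24, 0, 0, 0, 0.0002, -0.002, 0, 24]'

```text
clock: 13.65
position: [0.4724, -0.0731, 0.0256]
ee_rot: [-2.107, -2.329, -0.004]
force: [-2.0, 10.7, -0.0]
width: 0.316
gripper_force: 50.0
```

Force rises about 0.5 N per mm, as the ejector should. I'll take 1 mm steps until the fork shows as a sharp rise.

Request:
arm_command --deltas '[0, 0, 0, 0.0001, -0.001, 0, 24, 0, 0, 0, 0.0001, -0.001, 0, 24]'

```text
clock: 13.85
position: [0.4724, -0.074, 0.0255]
ee_rot: [-2.107, -2.329, -0.004]
force: [-1.3, 12.7, -0.6]
width: 0.315
gripper_force: 50.0
```

Request:
arm_command --deltas '[0, 0, 0, 0, -0.001, 0, 24, 0, 0, 0, 0, -0.001, 0, 24]'

```text
clock: 14.05
position: [0.4725, -0.0748, 0.0256]
ee_rot: [-2.107, -2.329, -0.004]
force: [-0.4, 11.3, 0.6]
width: 0.313
gripper_force: 50.0
```

Request:
arm_command --deltas '[0, 0, 0, 0.0001, -0.001, 0, 24, 0, 0, 0, 0.0001, -0.001, 0, 24]'

```text
clock: 14.25
position: [0.4726, -0.0754, 0.0255]
ee_rot: [-2.106, -2.329, -0.005]
force: [-1.2, 13.4, -1.1]
width: 0.315
gripper_force: 50.0
```

Request:
arm_command --deltas '[0, 0, 0, 0.0001, -0.001, 0, 24, 0, 0, 0, 0.0001, -0.001, 0, 24]'

```text
clock: 14.45
position: [0.4726, -0.0754, 0.0255]
ee_rot: [-2.105, -2.329, -0.006]
force: [-1.9, 15.5, 0.6]
width: 0.315
gripper_force: 50.0
```

Request:
arm_command --deltas '[0, 0, 0, 0.0001, -0.001, 0, 24, 0, 0, 0, 0.0001, -0.001, 0, 24]'

```text
clock: 14.65
position: [0.4727, -0.0755, 0.0256]
ee_rot: [-2.104, -2.329, -0.007]
force: [-2.8, 19.3, 0.9]
width: 0.311
gripper_force: 50.0
```

It stopped dead at y=-0.0755 (seat computed at -0.0753) with the force climbing to 19 N, so the shoulder is on the fork. I'll hold and check that it's steady.

Request:
arm_command --deltas '[0, 0, 0, 0, -0.0005, 0, 24, 0, 0, 0, 0, -0.0005, 0, 24, 0, 0, 0, 0, -0.0005, 0, 24, 0, 0, 0, 0, -0.0005, 0, 24, 0, 0, 0, 0, -0.0005, 0, 24, 0, 0, 0, 0, -0.0005, 0, 24]'

```text
clock: 15.25
position: [0.4726, -0.0754, 0.0255]
ee_rot: [-2.103, -2.329, -0.008]
force: [-3.3, 21.3, 0.6]
width: 0.317
gripper_force: 50.0
```

```bash
python3 -c "
from cell import arm
print(arm.sign_off())"
```

```text
the job is handed in; nothing more can be done
None
```

I laid the shaft in the V rests and slid it until its shoulder met the fork, then handed in still gripping at 50 N and pushing with about 21 N, roughly 10 N of it on the fork; the hand-in gave no verdict.

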